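Shut the hood of the servo test box

TASK

The servo test box stands with its blue hood propped open by a locked folding stay. Break the stay by pressing its red knob straight down, then lower the hood gently until it is fully shut, and leave everything else on the desk alone, the orange-lidded parts case included.

Things in the scene. Friction and masses are not known exactly. Their poses are not given: they have to be found in the camera images.
- stay_knob (a point): Centre of the red knob at the knuckle of the folding steel stay: level, 26 mm diameter, 52 mm long, parallel to the hinge; its centre lies 67 mm outside the hood's side edge, at first 138 mm above the desk. Pressed straight down (8 to 15 N) it breaks the stay; it sinks, drifting 15 mm towards the hinge in the first 25 mm, by when it is well broken (94 mm once shut). Its axes turn with the stay.
- hood_press (a point): Middle of the black strip on the blue hood's outer face, where to push: 25 mm from the free edge. Plate 200 x 220 (along hinge) x 8 mm, 0.25-0.42 kg. x points to the hinge, y along it to the stay's side, z out of the face. Hinge line: 175 mm along x, 10 mm along -z, 110 mm above the desk. Starts 45 degrees open; stiff hinge holds it at any angle; 2 to 10 N moves it unless the stay is locked.
- hood (a joint): Hinge of the hood, rad: 0 as it starts, propped 45 degrees open; grows as it goes down; 0.785 is fully shut, against a stop.
- stay (a joint): Fold of the stay's knuckle, rad: 0 is locked, against its stop; straight at about 0.12; grows as the stay folds (about 0.85 once the knob is 25 mm down), about 2.07 when the hood is shut.
- kit_lid (a joint): Bystander: lid of the small grey parts case (120 x 160 x 50 mm) with an orange lid and no stay, standing open to one side. rad, 0 shut, grows as it opens. Leave it as it is.
- breadboard_center (a point): Bystander: centre of the loose white breadboard (55 x 165 x 12 mm) carrying a blue two-eyed distance sensor. Leave it where it is.

How it is judged:
By the outcome, as a careful person would: the job done as asked, in the order asked, and still so for the second after the job is handed in, with the robot touching nothing.
It also fails if it takes over 42 s, if anything falls off the work surface, if the arm or the gripper's body presses on something with over 40 N, if the wrist force passes 120 N, or if a joint passes its speed limit or range.

ROBOT

A 6-joint arm with a two-finger parallel gripper is mounted at the origin on the work surface. World frame = base frame: x ahead of the robot, y to its left, z up, the work surface at z = 0. Lengths are in m, angles in rad, forces in N, time in s.
With the tool pointing down it reaches from about 0.4 to 0.925 m from the base axis. Payload 3.4 kg.
Tool frame: the origin (TCP) lies on the centre line of the jaws, within the pads' length; the fingertips stand 14 mm ahead of it and the grasp point (between the pads) lies 5 mm behind it; z points along the fingers, y is the direction in which the jaws open and shut (so a half turn about z gives the same grasp; the last joint's range is limited). The gripper opens to 85 mm and grips with 20 to 120 N. Pads are 22 mm wide; open, the fingers measure 114 mm over their backs; the gripper's body (76 mm by 85 mm) begins 54 mm behind the grasp point. The pads swing forward as they close: fully open they stand 13 mm farther back than shut.
Start: joints at [-1.276, 0.307, 1.506, -0, 1.328, -0.073], TCP at [0.207, -0.537, 0.223] pointing down, gripper open.
Joint ranges: [-3.12, 3.12], [-1.05, 2.28], [0.14, 2.33], [-1.42, 4.57], [0.1, 2.73], [-2.68, 2.68]. Speed limits (rad/s): [2.57, 2.57, 3.14, 3.14, 3.14, 3.14].

INTERFACE

Orientations are given as a unit quaternion [w, x, y, z].
In Python, from rig import sensors, eyes, bot gives the robot as it stands. The module is installed in compiled form; this text tells all that it offers.
- The arm moves only by the tool send_rows, never from a script. Its argument "motion" is a list of rows, each an object of numbers: "tx", "ty", "tz": the shift along the tool's x, y, z in cm; "rx", "ry", "rz": the turn, a rotation vector about the tool's x, y, z in rad; "hand": the finger opening in cm, from 0 to 8.54. A call has exactly 10 rows; each row is the pose to reach, as a shift and turn from the pose commanded when the call began, along the tool's axes at that moment; what a row does not reach only later rows make up. A row lasts 1/8 s, in which the tool goes at most 62.5 mm and 10.7 degrees, less where a joint would pass 70% of its speed; a pose out of reach is approached as far as the arm can. A call with a gripper value outside its range is refused whole. The fingers move at their own pace and stop on an object; "squeeze" is the grip in N (left out, the last holds). Time passes only in rows, so rows that repeat a pose let the fingers close, or fill a call up. It gives the time, the measured TCP pose, the force and the opening at its end, in the units of the state.
- sensors.observe(): the state, without advancing time (a new reading comes with each control period).
- eyes.snapshot(name): name is "side" or "top" or "wrist"; returns the picture (384x512x3 uint8, blue, green, red); there is no depth.
- eyes.calibration(name): a dict with "intrinsics" (3x3 intrinsics, pixels), "R" (3x3) and "t" (3): a world point X has camera coordinates R X + t; the wrist camera has in their place "tool_from_camera" (4x4, takes a point from camera to tool coordinates, whose origin is the TCP and whose axes are the flange's). Camera axes: x right, y down, z forward; pixel columns grow to the right and rows downward; lengths in m; the calibration is good to about 2 mm. A picture is of the moment at which its call begins: read the wrist's pose just before it. calibration takes no time and is no camera call.
- bot.job_done(): hands the job in, once; it reports no verdict.
The state is a dict: "time": time; "q": joint angles; "joint_velocities": joint speeds; "joint_efforts": joint torques, N m; "tcp_pos": TCP position; "tcp_rot": TCP orientation; "force": force on the tool from outside, world axes, zero at the start; "moment": the same for the moment, N m; "width": opening from 0.0 (shut) to 1.0 (fully open).
Only numpy, scipy, OpenCV 4.12 (cv2) and the standard library are available. Lean on these libraries where they do the work, as an engineer would, in place of code of your own. Each camera call takes 0.05 s, during which the arm holds its last target. There are 200 camera calls.

## Working session

There is one attempt and no reset: what is moved stays moved. The work goes in short steps, Python scripts to look and compute and a tool call to move; the robot and the scene stay as the last step left them, time stands still between calls to the robot, and variables do not carry over. Pictures are saved under pics/ and viewed, about 8 in all and at most 12, crops included, and the job is handed in when it is done.

Besides the shell and the picture viewer there is one more tool, called after "Call:" by a JSON object that holds its "op" and its "data", one argument or row to a line. send_rows: Moves the arm, as the interface text tells. Its arguments: {"type":"object","properties":{"motion":{"type":"array"},"squeeze":{"type":"number"}},"required":["motion"]}

```bash
mkdir -p pics; python3 - <<'E'
from rig import sensors, eyes
import cv2
s=sensors.observe(); print(s)
for n in("side","top"):
    cv2.imwrite(f"pics/{n}0.png",cv2.resize(eyes.snapshot(n),(800,600),interpolation=cv2.INTER_CUBIC)); print(n,eyes.calibration(n))
print(eyes.calibration("wrist"))
E
```

```text
{'time': 0.0, 'q': array([-1.27649655e+00,  3.07567843e-01,  1.50768778e+00, -1.97871553e-05,
        1.32842095e+00, -7.34769791e-02]), 'joint_velocities': array([ 5.21338505e-04, -5.51127108e-04, -2.00167999e-04, -9.38332289e-05,
       -1.90714486e-04, -4.10231898e-04]), 'joint_efforts': array([ 8.53966685e-04, -4.57537794e+01, -2.51921582e+01, -6.75962456e-04,
        1.32176309e-02, -9.75045111e-07]), 'tcp_pos': array([ 0.20650599, -0.53585262,  0.22187861]), 'tcp_rot': array([-1.03455666e-03,  9.83139153e-01,  1.82856010e-01, -1.24354029e-04]), 'force': array([-0.57084242,  0.38357202, -0.8474115 ]), 'moment': array([0.00480722, 0.02455428, 0.01433229]), 'width': 1.0004645221949118}
side {'intrinsics': array([[428.02969351,   0.        , 256.43017141],
       [  0.        , 428.02969351, 187.02174843],
       [  0.        ,   0.        ,   1.        ]]), 'R': array([[ 0.92084716, -0.38940976, -0.02001345],
       [-0.23233583, -0.50674289, -0.8301998 ],
       [ 0.31314623,  0.76913697, -0.55710659]]), 't': array([-0.49685249,  0.30015702,  1.41484146])}
top {'intrinsics': arra
[... 219 characters left out ...]
    [-9.80561188e-01, -2.76221278e-02, -1.94259556e-01],
       [ 1.94171364e-01,  5.86577627e-03, -9.80950088e-01]]), 't': array([0.0222779 , 0.55647461, 1.13822244])}
{'intrinsics': array([[285.1019349 ,   0.        , 251.80405009],
       [  0.        , 285.1019349 , 190.49761763],
       [  0.        ,   0.        ,   1.        ]]), 'tool_from_camera': array([[ 5.50079370e-04, -9.51125413e-01, -3.08804380e-01,
         8.01921702e-02],
       [ 9.99999805e-01,  6.14864858e-04, -1.12480043e-04,
         3.80311603e-04],
       [ 2.96855589e-04, -3.08804258e-01,  9.51125566e-01,
        -1.52279266e-01],
       [ 0.00000000e+00,  0.00000000e+00,  0.00000000e+00,
         1.00000000e+00]])}
```

View pics/side0.png

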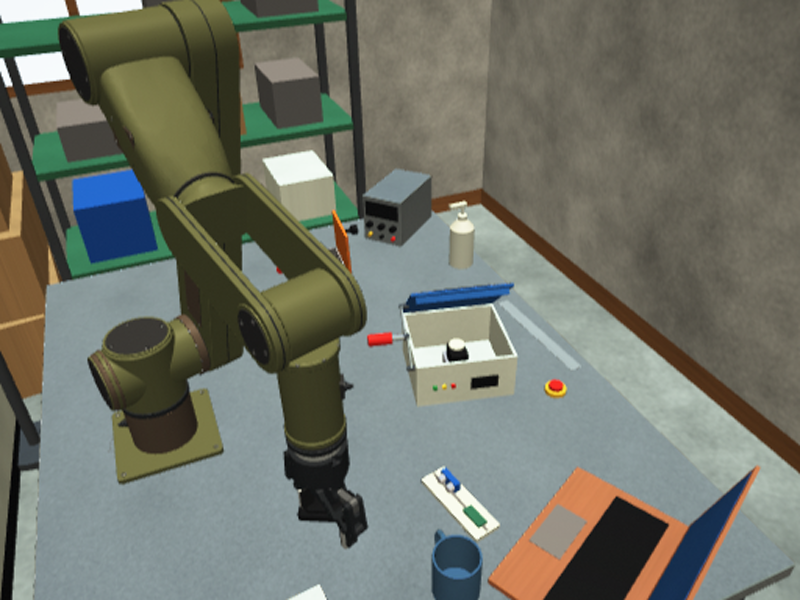

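View pics/top0.png

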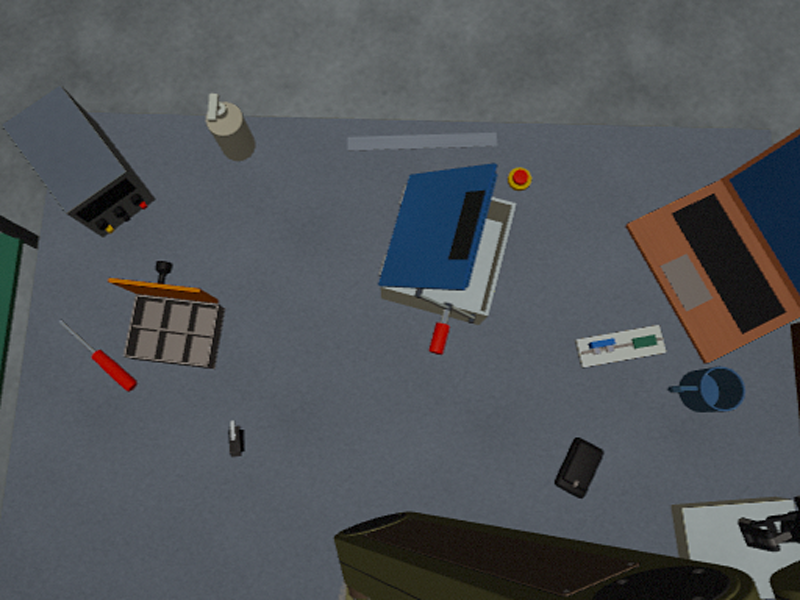

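The side view shows the box with its hood open and the red knob on the robot's side. In the top view (800 px) the knob is at (439,338) and the strip at (468,225). The hood's corners are at about (410,175), (381,288), (464,290) and (497,164). The hinge is on the +y side, the free edge faces −y, and the stay is on the −x side.

```bash
cat > h.py <<'E'
import numpy as np
from rig import sensors, eyes
def ray(n,u,v,z):  # 800x600 pixel
    c=eyes.calibration(n);K,R,t=c["intrinsics"],c["R"],c["t"]
    d=R.T@np.linalg.inv(K)@[(u+.5)*.64-.5,(v+.5)*.64-.5,1];o=-R.T@t
    return o+d*(z-o[2])/d[2]
def px(n,X):
    c=eyes.calibration(n);p=c["intrinsics"]@(c["R"]@X+c["t"]);return (p[:2]/p[2]+.5)/.64-.5
E
python3 - <<'E'
from h import *
np.set_printoptions(precision=4,suppress=True)
for nm,u,v,z in[("knob",439,338,.142),("k1",434,352,.151),("k2",444,324,.151),("strip",468,225,.2408),("h1",410,175,.117),("h2",381,288,.117),("f1",497,164,.2585),("f2",464,290,.2585),("s1",477,192,.2408),("s2",459.5,259,.2408)]:
    print(nm,ray("top",u,v,z))
print("side knob",ray("side",380,340,.138), px("side",ray("top",439,338,.138)))
E
```

```text
knob [ 0.4701 -0.0498  0.142 ]
k1 [ 0.4446 -0.0409  0.151 ]
k2 [ 0.4934 -0.0574  0.151 ]
strip [ 0.6431 -0.0871  0.2408]
h1 [0.7772 0.0063 0.117 ]
h2 [0.5609 0.0536 0.117 ]
f1 [ 0.7423 -0.1317  0.2585]
f2 [ 0.5311 -0.0792  0.2585]
s1 [ 0.7    -0.1016  0.2408]
s2 [ 0.5856 -0.0737  0.2408]
side knob [ 0.4712 -0.0524  0.138 ] [379.3603 339.4667]
```

```bash
cat >> h.py <<'E'
from scipy.spatial.transform import Rotation as Ro
def goto(p,yaw,tilt=0):
    """shift(cm)/rotvec to reach tool-down pose, x axis at yaw, then turned by tilt about own y"""
    s=sensors.observe();w=s["tcp_rot"];R0=Ro.from_quat([*w[1:],w[0]])
    c,n=np.cos(yaw),np.sin(yaw)
    Rt=Ro.from_matrix(np.array([[c,n,0],[n,-c,0],[0,0,-1]]))*Ro.from_rotvec([0,tilt,0])
    print(np.round(s["tcp_pos"],4),"shift",np.round(R0.inv().apply(np.array(p)-s["tcp_pos"])*100,2),"turn",np.round((R0.inv()*Rt).as_rotvec(),3))
E
python3 -c "
from h import *
goto([.4705,-.0505,.195],1.34)"
```

```text
[ 0.2065 -0.5359  0.222 ] shift [ 42.08 -35.8    2.77] turn [-0.002 -0.001 -0.972]
```

Call:
{"op": "send_rows", "data": {
  "motion": [
    {"tx": 5, "ty": -4.3, "tz": 0, "rz": -0.12, "hand": 0},
    {"tx": 10, "ty": -8.6, "tz": 0, "rz": -0.24, "hand": 0},
    {"tx": 15, "ty": -12.9, "tz": 0, "rz": -0.36, "hand": 0},
    {"tx": 20, "ty": -17.2, "tz": 0, "rz": -0.48, "hand": 0},
    {"tx": 25, "ty": -21.5, "tz": 0, "rz": -0.6, "hand": 0},
    {"tx": 30, "ty": -25.7, "tz": 0, "rz": -0.72, "hand": 0},
    {"tx": 35, "ty": -30, "tz": 0, "rz": -0.84, "hand": 0},
    {"tx": 39, "ty": -33.4, "tz": 0.5, "rz": -0.93, "hand": 0},
    {"tx": 42.1, "ty": -35.8, "tz": 1.5, "rz": -0.97, "hand": 0},
    {"tx": 42.1, "ty": -35.8, "tz": 2.5, "rz": -0.97, "hand": 0}
  ],
  "squeeze": 60
}}

```text
$.motion[0]: bad value
```

```bash
python3 - <<'E'
from h import *
import cv2
s=sensors.observe();print(s["time"],s["force"],s["width"])
goto([.4705,-.0505,.185],1.34)
a=eyes.snapshot("wrist");b=eyes.snapshot("side")[130:310,170:410]
cv2.imwrite("pics/a1.png",np.hstack([cv2.resize(a,(400,300)),cv2.resize(b,(400,300),interpolation=cv2.INTER_CUBIC)]))
E
```

```text
0.1 [ 0.18542285 -0.10158109 -0.30226538] 0.9985497423442895
[ 0.2065 -0.5359  0.222 ] shift [ 42.08 -35.8    3.77] turn [-0.002 -0.001 -0.972]
```

View pics/a1.png

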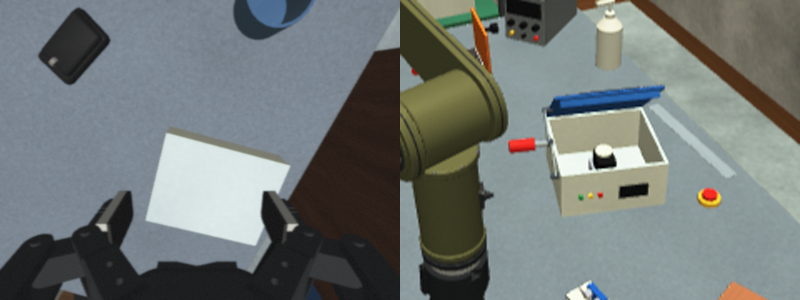

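The call was refused and the arm hasn't moved: the picture still shows the starting view. Rows probably need all seven keys, so I'll include them all.

Call:
{"op": "send_rows", "data": {
  "motion": [
    {"tx": 5, "ty": -4.3, "tz": 0, "rx": 0, "ry": 0, "rz": -0.12, "hand": 0},
    {"tx": 10, "ty": -8.6, "tz": 0, "rx": 0, "ry": 0, "rz": -0.24, "hand": 0},
    {"tx": 15, "ty": -12.9, "tz": 0, "rx": 0, "ry": 0, "rz": -0.36, "hand": 0},
    {"tx": 20, "ty": -17.2, "tz": 0, "rx": 0, "ry": 0, "rz": -0.48, "hand": 0},
    {"tx": 25, "ty": -21.5, "tz": 0, "rx": 0, "ry": 0, "rz": -0.6, "hand": 0},
    {"tx": 30, "ty": -25.7, "tz": 0, "rx": 0, "ry": 0, "rz": -0.72, "hand": 0},
    {"tx": 35, "ty": -30, "tz": 0, "rx": 0, "ry": 0, "rz": -0.84, "hand": 0},
    {"tx": 39, "ty": -33.4, "tz": 0.5, "rx": 0, "ry": 0, "rz": -0.93, "hand": 0},
    {"tx": 42.1, "ty": -35.8, "tz": 1.5, "rx": 0, "ry": 0, "rz": -0.97, "hand": 0},
    {"tx": 42.1, "ty": -35.8, "tz": 2.5, "rx": 0, "ry": 0, "rz": -0.97, "hand": 0}
  ],
  "squeeze": 60
}}

```text
time: 1.45
tcp_pos: [0.4725, -0.048, 0.1975]
tcp_rot: [0.0, 0.783, 0.622, 0.001]
force: [-0.4, -0.1, 0.7]
width: 0.0
```

```bash
python3 - <<'E'
from h import *
import cv2
s=sensors.observe();print(s["time"],s["force"],s["width"])
goto([.4705,-.0505,.185],1.34)
a=eyes.snapshot("wrist");b=eyes.snapshot("side")[130:310,170:410]
cv2.imwrite("pics/a2.png",np.hstack([cv2.resize(a,(400,300)),cv2.resize(b,(400,300),interpolation=cv2.INTER_CUBIC)]))
E
```

```text
1.45 [-0.38668032 -0.07818676  0.73438139] 0.00022191441885213814
[ 0.4725 -0.048   0.1975] shift [-0.29 -0.14  1.25] turn [ 0.001 -0.001  0.004]
```

View pics/a2.png

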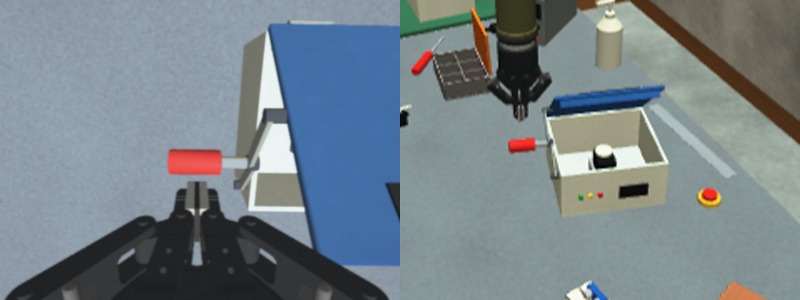

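```bash
cat >> h.py <<'E'
def wray(u,v,z):  # full-res wrist pixel
    c=eyes.calibration("wrist");s=sensors.observe();w=s["tcp_rot"];R=Ro.from_quat([*w[1:],w[0]]).as_matrix()
    T=c["tool_from_camera"];o=s["tcp_pos"]+R@T[:3,3];d=R@T[:3,:3]@np.linalg.inv(c["intrinsics"])@[u,v,1]
    return o+d*(z-o[2])/d[2]
E
python3 -c "
from h import *
for u,v in[(195,161),(169,161),(221,161)]: print(wray(u*1.28,v*1.28,.140))
"
```

```text
[ 0.46846631 -0.05143034  0.14      ]
[ 0.44305701 -0.04549819  0.14      ]
[ 0.49385674 -0.05735808  0.14      ]
```

Call:
{"op": "send_rows", "data": {
  "motion": [
    {"tx": -0.4, "ty": -0.8, "tz": 0.8, "rx": 0, "ry": 0, "rz": 0, "hand": 0},
    {"tx": -0.4, "ty": -0.8, "tz": 1.6, "rx": 0, "ry": 0, "rz": 0, "hand": 0},
    {"tx": -0.4, "ty": -0.8, "tz": 2.3, "rx": 0, "ry": 0, "rz": 0, "hand": 0},
    {"tx": -0.4, "ty": -0.8, "tz": 2.7, "rx": 0, "ry": 0, "rz": 0, "hand": 0},
    {"tx": -0.4, "ty": -0.8, "tz": 2.9, "rx": 0, "ry": 0, "rz": 0, "hand": 0},
    {"tx": -0.4, "ty": -0.8, "tz": 3.0, "rx": 0, "ry": 0, "rz": 0, "hand": 0},
    {"tx": -0.4, "ty": -0.8, "tz": 3.1, "rx": 0, "ry": 0, "rz": 0, "hand": 0},
    {"tx": -0.4, "ty": -0.8, "tz": 3.2, "rx": 0, "ry": 0, "rz": 0, "hand": 0},
    {"tx": -0.4, "ty": -0.8, "tz": 3.3, "rx": 0, "ry": 0, "rz": 0, "hand": 0},
    {"tx": -0.4, "ty": -0.8, "tz": 3.4, "rx": 0, "ry": 0, "rz": 0, "hand": 0}
  ]
}}

```text
time: 2.8
tcp_pos: [0.4622, -0.0531, 0.1638]
tcp_rot: [0.0, 0.784, 0.62, 0.0]
force: [0.2, 0.0, -0.6]
width: 0.001
```

Call:
{"op": "send_rows", "data": {
  "motion": [
    {"tx": 0.3, "ty": 0, "tz": 0.1, "rx": 0, "ry": 0, "rz": 0, "hand": 0},
    {"tx": 0.3, "ty": 0, "tz": 0.2, "rx": 0, "ry": 0, "rz": 0, "hand": 0},
    {"tx": 0.3, "ty": 0, "tz": 0.3, "rx": 0, "ry": 0, "rz": 0, "hand": 0},
    {"tx": 0.4, "ty": 0, "tz": 0.4, "rx": 0, "ry": 0, "rz": 0, "hand": 0},
    {"tx": 0.4, "ty": 0, "tz": 0.5, "rx": 0, "ry": 0, "rz": 0, "hand": 0},
    {"tx": 0.5, "ty": 0, "tz": 0.6, "rx": 0, "ry": 0, "rz": 0, "hand": 0},
    {"tx": 0.5, "ty": 0, "tz": 0.7, "rx": 0, "ry": 0, "rz": 0, "hand": 0},
    {"tx": 0.6, "ty": 0, "tz": 0.8, "rx": 0, "ry": 0, "rz": 0, "hand": 0},
    {"tx": 0.7, "ty": 0, "tz": 0.9, "rx": 0, "ry": 0, "rz": 0, "hand": 0},
    {"tx": 0.7, "ty": 0, "tz": 1.0, "rx": 0, "ry": 0, "rz": 0, "hand": 0}
  ]
}}

```text
time: 4.05
tcp_pos: [0.4638, -0.0463, 0.1537]
tcp_rot: [-0.0, 0.784, 0.62, -0.0]
force: [1.0, -0.3, 0.5]
width: -0.001
```

```bash
python3 - <<'E'
from h import *
import cv2
a=eyes.snapshot("wrist")[130:280,150:350];b=eyes.snapshot("side")[170:280,210:357]
cv2.imwrite("pics/a3.png",np.hstack([cv2.resize(x,(400,300),interpolation=cv2.INTER_CUBIC) for x in(a,b)]))
E
```

```text
(no output)
```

View pics/a3.png

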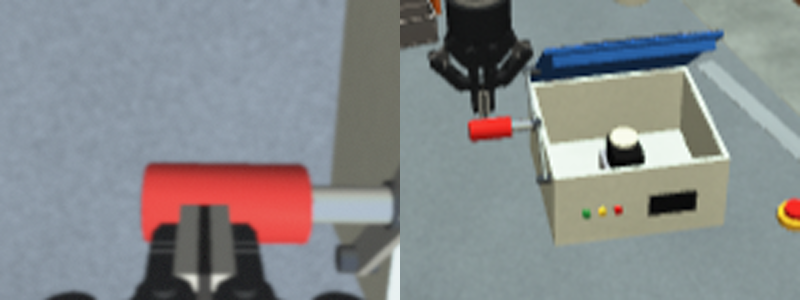

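```bash
python3 - <<'E'
from h import *
c=eyes.calibration("wrist");T=np.linalg.inv(c["tool_from_camera"])
for z in(-.01,0,.007,.014,.02):
  for x in(0,.011):
    p=c["intrinsics"]@(T@[x,0,z,1])[:3]; p=p[:2]/p[2]; print(z,x,(p-[150,130])*2)
print(sensors.observe()["force"])
for z in(.125,.138): print(z,wray(262,231,z))
E
```

```text
-0.01 0 [200.08769337 234.01474606]
-0.01 0.011 [200.03325014 198.34698608]
0 0 [200.27056539 217.27202548]
0 0.011 [200.22298452 183.30519651]
0.007 0 [200.38681934 206.62847591]
0.007 0.011 [200.34336093 173.76197858]
0.014 0 [200.49460106 196.76059536]
0.014 0.011 [200.45479845 164.92741882]
0.02 0 [200.58092296 188.85745372]
0.02 0.011 [200.54393316 157.86098438]
[ 0.61275949  0.18324944 -0.78596832]
0.125 [ 0.46951039 -0.05701133  0.125     ]
0.138 [ 0.47047386 -0.05070049  0.138     ]
```

The picture shows the fingertips over the knob, and the measurement puts the knob at (0.4705, −0.0507) at z 0.138. It hasn't moved, so the tips haven't touched it yet. I'll keep going down slowly.

Call:
{"op": "send_rows", "data": {
  "motion": [
    {"tx": -0.3, "ty": 0, "tz": 0.1, "rx": 0, "ry": 0, "rz": 0, "hand": 0},
    {"tx": -0.3, "ty": 0, "tz": 0.2, "rx": 0, "ry": 0, "rz": 0, "hand": 0},
    {"tx": -0.3, "ty": 0, "tz": 0.3, "rx": 0, "ry": 0, "rz": 0, "hand": 0},
    {"tx": -0.3, "ty": 0, "tz": 0.4, "rx": 0, "ry": 0, "rz": 0, "hand": 0},
    {"tx": -0.3, "ty": 0, "tz": 0.5, "rx": 0, "ry": 0, "rz": 0, "hand": 0},
    {"tx": -0.3, "ty": 0, "tz": 0.6, "rx": 0, "ry": 0, "rz": 0, "hand": 0},
    {"tx": -0.3, "ty": 0, "tz": 0.7, "rx": 0, "ry": 0, "rz": 0, "hand": 0},
    {"tx": -0.3, "ty": 0, "tz": 0.8, "rx": 0, "ry": 0, "rz": 0, "hand": 0},
    {"tx": -0.3, "ty": 0, "tz": 0.8, "rx": 0, "ry": 0, "rz": 0, "hand": 0},
    {"tx": -0.3, "ty": 0, "tz": 0.8, "rx": 0, "ry": 0, "rz": 0, "hand": 0}
  ]
}}

```text
time: 5.4
tcp_pos: [0.4631, -0.0493, 0.1458]
tcp_rot: [0.0, 0.785, 0.62, 0.0]
force: [0.2, -0.3, 0.3]
width: -0.001
```

```bash
cat >> h.py <<'E'
import cv2
def red(n,roi):
    a=eyes.snapshot(n).astype(int);m=((a[...,2]>110)&(a[...,1]<70)&(a[...,0]<70)).astype(np.uint8)
    k=np.zeros_like(m);k[roi]=1;ys,xs=np.nonzero(m*k);return xs.min(),xs.max(),ys.min(),ys.max(),len(xs),xs.mean(),ys.mean()
SIDE=np.s_[195:250,225:256]
E
python3 - <<'E'
from h import *
print(red("side",SIDE),red("wrist",np.s_[100:330,180:340]))
for X in([.4700,-.0507,.138],[.4700,-.0507,.128],[.472,-.042,.118]): print(px("side",np.array(X))*.64)
a=cv2.imread("pics/side0.png");b=cv2.resize(a,(512,384)).astype(int);m=(b[...,2]>110)&(b[...,1]<70)&(b[...,0]<70);ys,xs=np.nonzero(m[SIDE]);print(xs.min()+225,xs.max()+225,ys.min()+195,ys.max()+195,len(xs),xs.mean()+225,ys.mean()+195)
cv2.imwrite("pics/a4.png",np.hstack([cv2.resize(x,(400,300),interpolation=cv2.INTER_CUBIC) for x in(eyes.snapshot("wrist")[130:280,150:350],eyes.snapshot("side")[195:255,215:295])]))
E
```

```text
(np.int64(235), np.int64(250), np.int64(213), np.int64(221), 101, np.float64(242.7029702970297), np.float64(216.93069306930693)) (np.int64(221), np.int64(306), np.int64(212), np.int64(253), 1145, np.float64(264.4768558951965), np.float64(220.3991266375546))
[242.67747643 217.41641059]
[242.78995266 219.74825471]
[242.51819548 220.46386282]
235 250 213 221 99 242.6969696969697 217.02020202020202
```

View pics/a4.png

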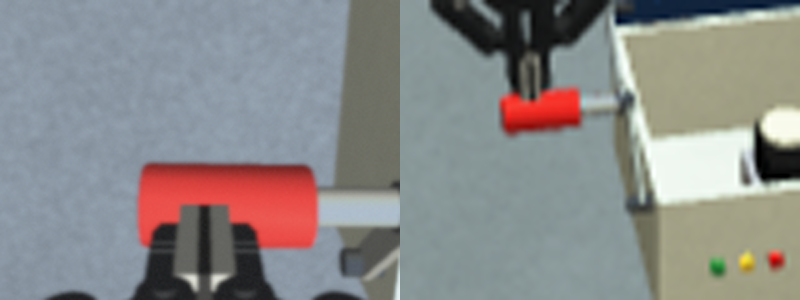

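The knob is still unmoved: the side-view red blob matches the start. The tips cover it from above in both views, so I'll keep going down.

Call:
{"op": "send_rows", "data": {
  "motion": [
    {"tx": -0.1, "ty": 0, "tz": 0.1, "rx": 0, "ry": 0, "rz": 0, "hand": 0},
    {"tx": -0.1, "ty": 0, "tz": 0.2, "rx": 0, "ry": 0, "rz": 0, "hand": 0},
    {"tx": -0.1, "ty": 0, "tz": 0.3, "rx": 0, "ry": 0, "rz": 0, "hand": 0},
    {"tx": -0.1, "ty": 0, "tz": 0.35, "rx": 0, "ry": 0, "rz": 0, "hand": 0},
    {"tx": -0.1, "ty": 0, "tz": 0.4, "rx": 0, "ry": 0, "rz": 0, "hand": 0},
    {"tx": -0.1, "ty": 0, "tz": 0.45, "rx": 0, "ry": 0, "rz": 0, "hand": 0},
    {"tx": -0.1, "ty": 0, "tz": 0.5, "rx": 0, "ry": 0, "rz": 0, "hand": 0},
    {"tx": -0.1, "ty": 0, "tz": 0.55, "rx": 0, "ry": 0, "rz": 0, "hand": 0},
    {"tx": -0.1, "ty": 0, "tz": 0.6, "rx": 0, "ry": 0, "rz": 0, "hand": 0},
    {"tx": -0.1, "ty": 0, "tz": 0.6, "rx": 0, "ry": 0, "rz": 0, "hand": 0}
  ]
}}

```text
time: 6.85
tcp_pos: [0.4633, -0.0484, 0.1408]
tcp_rot: [-0.001, 0.785, 0.62, 0.002]
force: [-1.2, 7.3, 10.1]
width: -0.004
```

```bash
python3 - <<'E'
from h import *
print(red("side",SIDE),red("wrist",np.s_[100:330,180:340]))
cv2.imwrite("pics/a5.png",np.hstack([cv2.resize(x,(400,300),interpolation=cv2.INTER_CUBIC) for x in(eyes.snapshot("top")[160:256,230:358],eyes.snapshot("side")[195:255,215:295])]))
print(sensors.observe()["force"])
E
```

```text
(np.int64(235), np.int64(250), np.int64(213), np.int64(221), 94, np.float64(242.63829787234042), np.float64(217.24468085106383)) (np.int64(221), np.int64(307), np.int64(213), np.int64(254), 1193, np.float64(264.3503772003353), np.float64(221.42162615255657))
[-1.46450911  6.70598866 10.68648818]
```

View pics/a5.png

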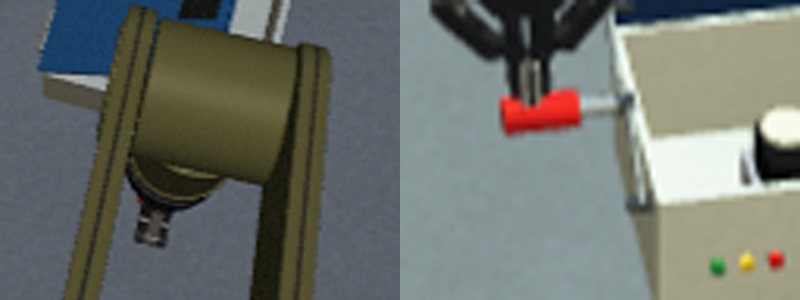

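```bash
python3 - <<'E'
from h import *
s=sensors.observe();p=s["tcp_pos"];xh=np.array([.2285,.9735,0])
for dz in(.01,.005,0,-.014):
  for dx in(-.011,0,.011):
    q=px("side",p+xh*dx+[0,0,dz])*.64; print(dz,dx,q,(q-[215,195])*5)
print((px("side",np.array([.469,-.0507,.138]))*.64-[215,195])*5, s["width"],s["q"])
E
```

```text
0.01 -0.011 [240.89014906 216.49859185] [129.45074529 107.49295924]
0.01 0 [240.43671234 214.52660645] [127.18356172  97.63303224]
0.01 0.011 [239.98892819 212.57920391] [124.94464097  87.89601957]
0.005 -0.011 [240.95062067 217.68200911] [129.75310336 113.41004554]
0.005 0 [240.49768166 215.70642632] [127.48840829 103.53213159]
0.005 0.011 [240.05037816 213.75542394] [125.25189081  93.77711972]
0 -0.011 [241.01085755 218.86083266] [130.05428776 119.30416328]
0 0 [240.55841579 216.88169505] [127.79207893 109.40847527]
0 0.011 [240.11159256 214.9271349 ] [125.55796279  99.63567449]
-0.014 -0.011 [241.1782836  222.13732648] [130.89141799 135.68663238]
-0.014 0 [240.72723166 220.14845842] [128.6361583  125.74229211]
-0.014 0.011 [240.2817511 218.1841568] [126.40875551 115.92078402]
[137.00923742 112.45868148] 0.0015620807421841377 [-0.19773178  0.24057763  1.8430673   0.00401216  1.05703555  0.03406656]
```

Every view and the contact height put the shut fingertips about 10 mm behind the TCP, so they now rest on top of the knob at about 10 N. I'll press on.

Call:
{"op": "send_rows", "data": {
  "motion": [
    {"tx": -0.1, "ty": 0, "tz": 0.05, "rx": 0, "ry": 0, "rz": 0, "hand": 0},
    {"tx": -0.1, "ty": 0, "tz": 0.1, "rx": 0, "ry": 0, "rz": 0, "hand": 0},
    {"tx": -0.1, "ty": 0, "tz": 0.15, "rx": 0, "ry": 0, "rz": 0, "hand": 0},
    {"tx": -0.1, "ty": 0, "tz": 0.2, "rx": 0, "ry": 0, "rz": 0, "hand": 0},
    {"tx": -0.1, "ty": 0, "tz": 0.25, "rx": 0, "ry": 0, "rz": 0, "hand": 0},
    {"tx": -0.05, "ty": 0, "tz": 0.3, "rx": 0, "ry": 0, "rz": 0, "hand": 0},
    {"tx": -0.05, "ty": 0, "tz": 0.35, "rx": 0, "ry": 0, "rz": 0, "hand": 0},
    {"tx": -0.05, "ty": 0, "tz": 0.4, "rx": 0, "ry": 0, "rz": 0, "hand": 0},
    {"tx": 0, "ty": 0, "tz": 0.45, "rx": 0, "ry": 0, "rz": 0, "hand": 0},
    {"tx": 0, "ty": 0, "tz": 0.5, "rx": 0, "ry": 0, "rz": 0, "hand": 0}
  ]
}}

```text
time: 8.3
tcp_pos: [0.4644, -0.0469, 0.1367]
tcp_rot: [-0.001, 0.785, 0.62, 0.003]
force: [-1.5, 12.7, 15.4]
width: -0.002
```

```bash
python3 - <<'E'
from h import *
print(red("side",SIDE),red("wrist",np.s_[100:330,180:340]))
print(sensors.observe()["force"])
cv2.imwrite("pics/a6.png",np.hstack([cv2.resize(x,(400,300),interpolation=cv2.INTER_CUBIC) for x in(eyes.snapshot("wrist")[130:280,150:350],eyes.snapshot("side")[175:265,205:325])]))
E
```

```text
(np.int64(235), np.int64(250), np.int64(214), np.int64(221), 95, np.float64(242.66315789473686), np.float64(217.6)) (np.int64(219), np.int64(306), np.int64(211), np.int64(252), 1161, np.float64(263.1731266149871), np.float64(219.70025839793283))
[ 0.76911398 12.06752027 15.88427135]
```

Call:
{"op": "send_rows", "data": {
  "motion": [
    {"tx": 0.1, "ty": 0, "tz": 0.05, "rx": 0, "ry": 0, "rz": 0, "hand": 0},
    {"tx": 0.2, "ty": 0, "tz": 0.1, "rx": 0, "ry": 0, "rz": 0, "hand": 0},
    {"tx": 0.25, "ty": 0, "tz": 0.15, "rx": 0, "ry": 0, "rz": 0, "hand": 0},
    {"tx": 0.3, "ty": 0, "tz": 0.2, "rx": 0, "ry": 0, "rz": 0, "hand": 0},
    {"tx": 0.32, "ty": 0, "tz": 0.25, "rx": 0, "ry": 0, "rz": 0, "hand": 0},
    {"tx": 0.34, "ty": 0, "tz": 0.3, "rx": 0, "ry": 0, "rz": 0, "hand": 0},
    {"tx": 0.36, "ty": 0, "tz": 0.35, "rx": 0, "ry": 0, "rz": 0, "hand": 0},
    {"tx": 0.4, "ty": 0, "tz": 0.4, "rx": 0, "ry": 0, "rz": 0, "hand": 0},
    {"tx": 0.4, "ty": 0, "tz": 0.45, "rx": 0, "ry": 0, "rz": 0, "hand": 0},
    {"tx": 0.4, "ty": 0, "tz": 0.5, "rx": 0, "ry": 0, "rz": 0, "hand": 0}
  ]
}}

```text
time: 9.75
tcp_pos: [0.4655, -0.044, 0.1313]
tcp_rot: [-0.0, 0.785, 0.62, 0.003]
force: [0.3, 9.3, 11.4]
width: -0.001
```

```bash
python3 - <<'E'
from h import *
print(red("side",SIDE),red("wrist",np.s_[100:330,180:340]))
print(sensors.observe()["force"])
cv2.imwrite("pics/a7.png",np.hstack([cv2.resize(x,(400,300),interpolation=cv2.INTER_CUBIC) for x in(eyes.snapshot("wrist")[130:280,150:350],eyes.snapshot("side")[175:265,205:325])]))
E
```

```text
(np.int64(235), np.int64(250), np.int64(214), np.int64(222), 93, np.float64(242.49462365591398), np.float64(218.2688172043011)) (np.int64(219), np.int64(306), np.int64(209), np.int64(250), 1339, np.float64(263.15309932785664), np.float64(218.80283793876026))
[1.13308634 5.97451446 8.6901094 ]
```

View pics/a7.png

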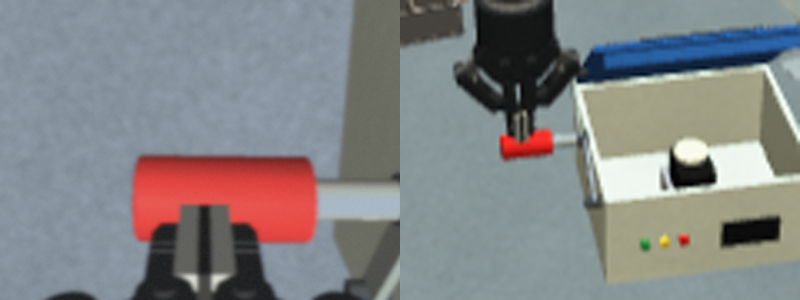

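The knob is now sinking under the tips and drifting towards the hinge, and the force has fallen to about 9 N. I'll follow it down with the drift.

Call:
{"op": "send_rows", "data": {
  "motion": [
    {"tx": 0.25, "ty": 0, "tz": 0.2, "rx": 0, "ry": 0, "rz": 0, "hand": 0},
    {"tx": 0.4, "ty": 0, "tz": 0.4, "rx": 0, "ry": 0, "rz": 0, "hand": 0},
    {"tx": 0.5, "ty": 0, "tz": 0.6, "rx": 0, "ry": 0, "rz": 0, "hand": 0},
    {"tx": 0.6, "ty": 0, "tz": 0.8, "rx": 0, "ry": 0, "rz": 0, "hand": 0},
    {"tx": 0.7, "ty": 0, "tz": 1.0, "rx": 0, "ry": 0, "rz": 0, "hand": 0},
    {"tx": 0.85, "ty": 0, "tz": 1.2, "rx": 0, "ry": 0, "rz": 0, "hand": 0},
    {"tx": 1.0, "ty": 0, "tz": 1.4, "rx": 0, "ry": 0, "rz": 0, "hand": 0},
    {"tx": 1.1, "ty": 0, "tz": 1.6, "rx": 0, "ry": 0, "rz": 0, "hand": 0},
    {"tx": 1.2, "ty": 0, "tz": 1.8, "rx": 0, "ry": 0, "rz": 0, "hand": 0},
    {"tx": 1.3, "ty": 0, "tz": 2.0, "rx": 0, "ry": 0, "rz": 0, "hand": 0}
  ]
}}

```text
time: 11.2
tcp_pos: [0.4685, -0.0327, 0.1106]
tcp_rot: [0.0, 0.785, 0.62, 0.002]
force: [1.4, 3.8, 4.9]
width: 0.001
```

```bash
python3 - <<'E'
from h import *
print(red("side",SIDE),red("wrist",np.s_[100:330,180:340]))
print(sensors.observe()["force"])
cv2.imwrite("pics/a8.png",np.hstack([cv2.resize(x,(400,300),interpolation=cv2.INTER_CUBIC) for x in(eyes.snapshot("wrist")[130:280,150:350],eyes.snapshot("side")[175:265,205:325])]))
E
```

```text
(np.int64(235), np.int64(250), np.int64(218), np.int64(225), 93, np.float64(242.38709677419354), np.float64(221.38709677419354)) (np.int64(219), np.int64(305), np.int64(214), np.int64(254), 1155, np.float64(262.55064935064934), np.float64(221.68225108225107))
[1.54746499 3.16524383 4.2278697 ]
```

View pics/a8.png

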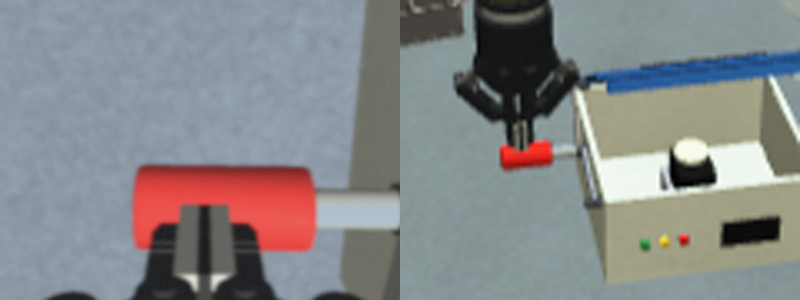

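The knob is about 29 mm down and the hood has sunk with it, so the stay is well broken. I'll lift off and move over the hood.

Call:
{"op": "send_rows", "data": {
  "motion": [
    {"tx": 0, "ty": -0.2, "tz": -2, "rx": 0, "ry": 0, "rz": 0, "hand": 0},
    {"tx": 0, "ty": -0.2, "tz": -6, "rx": 0, "ry": 0, "rz": 0, "hand": 0},
    {"tx": 0, "ty": -0.2, "tz": -10, "rx": 0, "ry": 0, "rz": 0, "hand": 0},
    {"tx": 0, "ty": 0, "tz": -14, "rx": 0, "ry": 0, "rz": 0, "hand": 0},
    {"tx": -0.5, "ty": 3, "tz": -15, "rx": 0, "ry": 0, "rz": 0, "hand": 0},
    {"tx": -1.5, "ty": 7, "tz": -15, "rx": 0, "ry": 0, "rz": 0, "hand": 0},
    {"tx": -2.5, "ty": 11, "tz": -15, "rx": 0, "ry": 0, "rz": 0, "hand": 0},
    {"tx": -3.5, "ty": 15, "tz": -15, "rx": 0, "ry": 0, "rz": 0, "hand": 0},
    {"tx": -4.5, "ty": 18.3, "tz": -15, "rx": 0, "ry": 0, "rz": 0, "hand": 0},
    {"tx": -4.5, "ty": 18.3, "tz": -15, "rx": 0, "ry": 0, "rz": 0, "hand": 0}
  ]
}}

```text
time: 12.65
tcp_pos: [0.6356, -0.1218, 0.2579]
tcp_rot: [-0.0, 0.785, 0.62, -0.001]
force: [-0.1, 0.4, -0.3]
width: -0.001
```

```bash
python3 - <<'E'
from h import *
print(red("side",SIDE), sensors.observe()["force"])
cv2.imwrite("pics/a9.png",np.hstack([cv2.resize(x,(400,300),interpolation=cv2.INTER_CUBIC) for x in(eyes.snapshot("wrist"),eyes.snapshot("side")[165:285,200:360])]))
E
```

```text
(np.int64(235), np.int64(250), np.int64(218), np.int64(225), 100, np.float64(242.36), np.float64(221.29)) [-0.78975337  0.60713301  0.55014913]
```

View pics/a9.png

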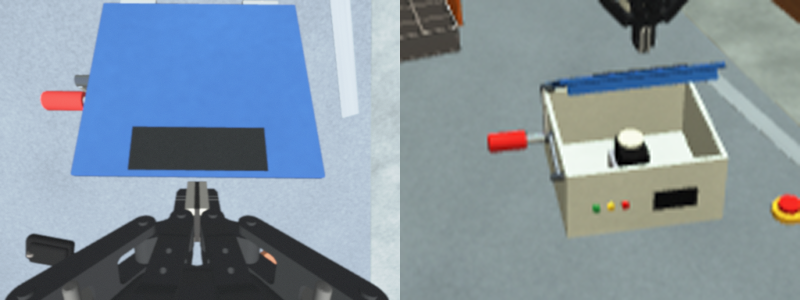

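Wrist view: strip centre at (198,149), free edge at row 176 and hinge edge at row 4 (400 px wide). I'll fit the hood angle to those.

```bash
cat >> h.py <<'E'
HM=np.array([.6697,.0265,.110]);XH=np.array([.2285,.9735,0]);UP=np.array([0,0,1.])
def face(th,s,hm=HM): # point on outer face, s from hinge
    return hm-XH*(s*np.cos(th)-.01*np.sin(th))+UP*(s*np.sin(th)+.01*np.cos(th))
def wpx(X):
    c=eyes.calibration("wrist");s=sensors.observe();w=s["tcp_rot"];R=Ro.from_quat([*w[1:],w[0]]).as_matrix()
    T=np.linalg.inv(c["tool_from_camera"]);p=c["intrinsics"]@(T@[*(R.T@(X-s["tcp_pos"])),1])[:3];return p[:2]/p[2]
E
python3 - <<'E'
from h import *
from scipy.optimize import least_squares
ob=np.array([[198,149],[198,176],[201,4]])*1.28
f=lambda v:np.concatenate([wpx(face(v[0],s,HM+[v[1],v[2],0]))-o for s,o in zip((.175,.2,0),ob)])
r=least_squares(f,[.4,0,0]);print(r.x,r.fun); hm=HM+[r.x[1],r.x[2],0]
print(face(r.x[0],.175,hm),face(0,.175,hm))
E
```

```text
[0.64576523 0.0009618  0.00159802] [ 1.19588899 -0.4228062   1.32635657  0.60176291 -3.32373721 -0.18843771]
[ 0.64010134 -0.10210158  0.2233031 ] [ 0.6306743  -0.14226448  0.12      ]
```

```bash
python3 - <<'E'
from h import *
hm=HM+[.001,.0016,0]
for th in(.75,.7,.6,.5,.4,.3,.2,.1,0,-.05):
    p=face(th,.178,hm)+XH*.011-UP*.010; print(th,np.round(p,4),end=" ");goto(p,1.34)
E
```

```text
0.75 [ 0.645  -0.0813  0.2286] [ 0.633  -0.1196  0.2589] shift [4.   0.29 3.02] turn [-0.003  0.    -0.002]
0.7 [ 0.6436 -0.0875  0.2223] [ 0.633  -0.1196  0.2589] shift [3.37 0.3  3.66] turn [-0.003  0.    -0.002]
0.6 [ 0.6409 -0.0987  0.2088] [ 0.633  -0.1196  0.2589] shift [2.22 0.3  5.01] turn [-0.003  0.    -0.002]
0.5 [ 0.6386 -0.1086  0.1941] [ 0.633  -0.1196  0.2589] shift [1.2  0.31 6.48] turn [-0.003  0.    -0.002]
0.4 [ 0.6366 -0.117   0.1785] [ 0.633  -0.1196  0.2589] shift [0.34 0.32 8.04] turn [-0.003  0.    -0.002]
0.3 [ 0.635  -0.1239  0.1622] [ 0.633  -0.1196  0.2589] shift [-0.37  0.32  9.67] turn [-0.003  0.    -0.002]
0.2 [ 0.6338 -0.1291  0.1452] [ 0.633  -0.1196  0.2589] shift [-0.9   0.33 11.37] turn [-0.003  0.    -0.002]
0.1 [ 0.633  -0.1326  0.1277] [ 0.633  -0.1196  0.2589] shift [-1.27  0.33 13.12] turn [-0.003  0.    -0.002]
0 [ 0.6325 -0.1345  0.11  ] [ 0.633  -0.1196  0.2589] shift [-1.46  0.34 14.89] turn [-0.003  0.    -0.002]
-0.05 [ 0.6325 -0.1347  0.1011] [ 0.633  -0.1196  0.2589] shift [-1.48  0.34 15.78] turn [-0.003  0.    -0.002]
```

Call:
{"op": "send_rows", "data": {
  "motion": [
    {"tx": 2.0, "ty": 0.3, "tz": 0.5, "rx": 0, "ry": 0, "rz": 0, "hand": 0},
    {"tx": 3.7, "ty": 0.3, "tz": 1.5, "rx": 0, "ry": 0, "rz": 0, "hand": 0},
    {"tx": 3.7, "ty": 0.3, "tz": 2.5, "rx": 0, "ry": 0, "rz": 0, "hand": 0},
    {"tx": 3.4, "ty": 0.3, "tz": 3.2, "rx": 0, "ry": 0, "rz": 0, "hand": 0},
    {"tx": 3.1, "ty": 0.3, "tz": 3.7, "rx": 0, "ry": 0, "rz": 0, "hand": 0},
    {"tx": 2.8, "ty": 0.3, "tz": 4.2, "rx": 0, "ry": 0, "rz": 0, "hand": 0},
    {"tx": 2.5, "ty": 0.3, "tz": 4.6, "rx": 0, "ry": 0, "rz": 0, "hand": 0},
    {"tx": 2.2, "ty": 0.3, "tz": 5.0, "rx": 0, "ry": 0, "rz": 0, "hand": 0},
    {"tx": 1.9, "ty": 0.3, "tz": 5.4, "rx": 0, "ry": 0, "rz": 0, "hand": 0},
    {"tx": 1.6, "ty": 0.3, "tz": 5.8, "rx": 0, "ry": 0, "rz": 0, "hand": 0}
  ]
}}

```text
time: 14.05
tcp_pos: [0.6411, -0.1052, 0.202]
tcp_rot: [0.0, 0.785, 0.62, 0.0]
force: [-1.4, -0.5, 1.7]
width: 0.001
```

Call:
{"op": "send_rows", "data": {
  "motion": [
    {"tx": -0.3, "ty": 0, "tz": 0.4, "rx": 0, "ry": 0, "rz": 0, "hand": 0},
    {"tx": -0.5, "ty": 0, "tz": 0.8, "rx": 0, "ry": 0, "rz": 0, "hand": 0},
    {"tx": -0.7, "ty": 0, "tz": 1.2, "rx": 0, "ry": 0, "rz": 0, "hand": 0},
    {"tx": -1.0, "ty": 0, "tz": 1.6, "rx": 0, "ry": 0, "rz": 0, "hand": 0},
    {"tx": -1.2, "ty": 0, "tz": 2.0, "rx": 0, "ry": 0, "rz": 0, "hand": 0},
    {"tx": -1.4, "ty": 0, "tz": 2.4, "rx": 0, "ry": 0, "rz": 0, "hand": 0},
    {"tx": -1.6, "ty": 0, "tz": 2.8, "rx": 0, "ry": 0, "rz": 0, "hand": 0},
    {"tx": -1.8, "ty": 0, "tz": 3.2, "rx": 0, "ry": 0, "rz": 0, "hand": 0},
    {"tx": -1.9, "ty": 0, "tz": 3.6, "rx": 0, "ry": 0, "rz": 0, "hand": 0},
    {"tx": -2.0, "ty": 0, "tz": 3.9, "rx": 0, "ry": 0, "rz": 0, "hand": 0}
  ]
}}

```text
time: 15.3
tcp_pos: [0.6363, -0.1248, 0.1626]
tcp_rot: [0.0, 0.785, 0.62, -0.0]
force: [0.1, 1.1, 0.9]
width: 0.002
```

```bash
python3 - <<'E'
from h import *
print(red("side",SIDE), sensors.observe()["force"])
cv2.imwrite("pics/b1.png",np.hstack([cv2.resize(x,(400,300),interpolation=cv2.INTER_CUBIC) for x in(eyes.snapshot("wrist"),eyes.snapshot("side")[165:285,200:360])]))
E
```

```text
(np.int64(236), np.int64(250), np.int64(225), np.int64(232), 94, np.float64(242.81914893617022), np.float64(228.9468085106383)) [ 1.19872193 -0.25436208  1.1862298 ]
```

The knob has dropped further (side row 221 → 229), so the hood is going down under the push. Continuing.

Call:
{"op": "send_rows", "data": {
  "motion": [
    {"tx": -0.1, "ty": 0, "tz": 0.4, "rx": 0, "ry": 0, "rz": 0, "hand": 0},
    {"tx": -0.2, "ty": 0, "tz": 0.8, "rx": 0, "ry": 0, "rz": 0, "hand": 0},
    {"tx": -0.3, "ty": 0, "tz": 1.2, "rx": 0, "ry": 0, "rz": 0, "hand": 0},
    {"tx": -0.5, "ty": 0, "tz": 1.6, "rx": 0, "ry": 0, "rz": 0, "hand": 0},
    {"tx": -0.6, "ty": 0, "tz": 2.0, "rx": 0, "ry": 0, "rz": 0, "hand": 0},
    {"tx": -0.7, "ty": 0, "tz": 2.4, "rx": 0, "ry": 0, "rz": 0, "hand": 0},
    {"tx": -0.8, "ty": 0, "tz": 2.8, "rx": 0, "ry": 0, "rz": 0, "hand": 0},
    {"tx": -0.8, "ty": 0, "tz": 3.1, "rx": 0, "ry": 0, "rz": 0, "hand": 0},
    {"tx": -0.9, "ty": 0, "tz": 3.4, "rx": 0, "ry": 0, "rz": 0, "hand": 0},
    {"tx": -0.9, "ty": 0, "tz": 3.7, "rx": 0, "ry": 0, "rz": 0, "hand": 0}
  ]
}}

```text
time: 16.7
tcp_pos: [0.6342, -0.1334, 0.1257]
tcp_rot: [0.0, 0.785, 0.62, -0.0]
force: [-0.7, -0.9, 1.0]
width: 0.001
```

```bash
python3 - <<'E'
from h import *
print(red("side",SIDE), sensors.observe()["force"])
cv2.imwrite("pics/b2.png",np.hstack([cv2.resize(x,(400,300),interpolation=cv2.INTER_CUBIC) for x in(eyes.snapshot("wrist"),eyes.snapshot("side")[165:285,200:360])]))
E
```

```text
(np.int64(236), np.int64(251), np.int64(232), np.int64(238), 92, np.float64(243.27173913043478), np.float64(235.02173913043478)) [ 0.64490889 -0.43140452  0.75307987]
```

View pics/b2.png

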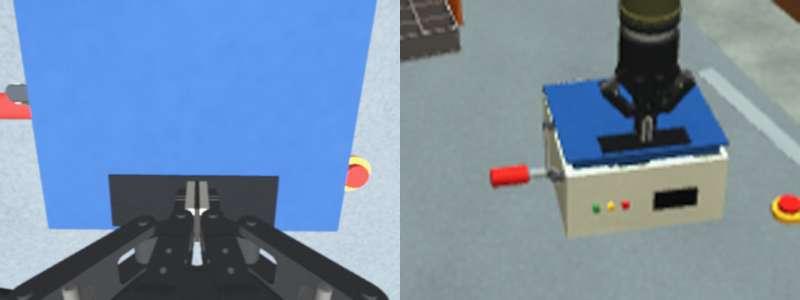

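The tips are on the strip and only a narrow gap is left at the free edge. Last stretch, slowly.

Call:
{"op": "send_rows", "data": {
  "motion": [
    {"tx": 0, "ty": 0, "tz": 0.3, "rx": 0, "ry": 0, "rz": 0, "hand": 0},
    {"tx": -0.1, "ty": 0, "tz": 0.6, "rx": 0, "ry": 0, "rz": 0, "hand": 0},
    {"tx": -0.1, "ty": 0, "tz": 0.8, "rx": 0, "ry": 0, "rz": 0, "hand": 0},
    {"tx": -0.1, "ty": 0, "tz": 1.0, "rx": 0, "ry": 0, "rz": 0, "hand": 0},
    {"tx": -0.1, "ty": 0, "tz": 1.2, "rx": 0, "ry": 0, "rz": 0, "hand": 0},
    {"tx": -0.1, "ty": 0, "tz": 1.3, "rx": 0, "ry": 0, "rz": 0, "hand": 0},
    {"tx": -0.1, "ty": 0, "tz": 1.4, "rx": 0, "ry": 0, "rz": 0, "hand": 0},
    {"tx": -0.1, "ty": 0, "tz": 1.5, "rx": 0, "ry": 0, "rz": 0, "hand": 0},
    {"tx": -0.1, "ty": 0, "tz": 1.6, "rx": 0, "ry": 0, "rz": 0, "hand": 0},
    {"tx": -0.1, "ty": 0, "tz": 1.7, "rx": 0, "ry": 0, "rz": 0, "hand": 0}
  ]
}}

```text
time: 18.1
tcp_pos: [0.6342, -0.1341, 0.1095]
tcp_rot: [0.0, 0.784, 0.62, 0.0]
force: [-2.2, 1.0, 9.8]
width: 0.001
```

```bash
python3 - <<'E'
from h import *
print(red("side",SIDE), sensors.observe()["force"])
print(px("side",face(0,.0,HM)+UP*0)*.64)
E
```

```text
(np.int64(237), np.int64(251), np.int64(234), np.int64(241), 94, np.float64(243.80851063829786), np.float64(237.77659574468086)) [-1.17993764 -0.51227067  4.27762069]
[285.66414486 195.74806473]
```

Call:
{"op": "send_rows", "data": {
  "motion": [
    {"tx": 0, "ty": 0, "tz": 0.1, "rx": 0, "ry": 0, "rz": 0, "hand": 0},
    {"tx": 0, "ty": 0, "tz": 0.2, "rx": 0, "ry": 0, "rz": 0, "hand": 0},
    {"tx": 0, "ty": 0, "tz": 0.3, "rx": 0, "ry": 0, "rz": 0, "hand": 0},
    {"tx": 0, "ty": 0, "tz": 0.4, "rx": 0, "ry": 0, "rz": 0, "hand": 0},
    {"tx": 0, "ty": 0, "tz": 0.5, "rx": 0, "ry": 0, "rz": 0, "hand": 0},
    {"tx": 0, "ty": 0, "tz": 0.6, "rx": 0, "ry": 0, "rz": 0, "hand": 0},
    {"tx": 0, "ty": 0, "tz": 0.7, "rx": 0, "ry": 0, "rz": 0, "hand": 0},
    {"tx": 0, "ty": 0, "tz": 0.8, "rx": 0, "ry": 0, "rz": 0, "hand": 0},
    {"tx": 0, "ty": 0, "tz": 0.8, "rx": 0, "ry": 0, "rz": 0, "hand": 0},
    {"tx": 0, "ty": 0, "tz": 0.8, "rx": 0, "ry": 0, "rz": 0, "hand": 0}
  ]
}}

```text
time: 19.4
tcp_pos: [0.6344, -0.1342, 0.1092]
tcp_rot: [0.002, 0.784, 0.62, 0.001]
force: [-14.0, 2.0, 42.3]
width: -0.0
```

```bash
python3 - <<'E'
from h import *
print(red("side",SIDE), sensors.observe()["force"])
E
```

```text
(np.int64(237), np.int64(251), np.int64(234), np.int64(241), 94, np.float64(243.80851063829786), np.float64(237.77659574468086)) [-12.59178647   3.37520569  42.22998894]
```

The TCP height doesn't change under more load, so the hood is on its stop. Retreating.

Call:
{"op": "send_rows", "data": {
  "motion": [
    {"tx": 0, "ty": 0, "tz": 0, "rx": 0, "ry": 0, "rz": 0, "hand": 0},
    {"tx": 0, "ty": 0, "tz": -0.7, "rx": 0, "ry": 0, "rz": 0, "hand": 0},
    {"tx": 0, "ty": 0, "tz": -1.5, "rx": 0, "ry": 0, "rz": 0, "hand": 0},
    {"tx": 0, "ty": 0, "tz": -3, "rx": 0, "ry": 0, "rz": 0, "hand": 0},
    {"tx": 0, "ty": 0, "tz": -5, "rx": 0, "ry": 0, "rz": 0, "hand": 0},
    {"tx": 0, "ty": 0, "tz": -8, "rx": 0, "ry": 0, "rz": 0, "hand": 0},
    {"tx": 0, "ty": 0, "tz": -11, "rx": 0, "ry": 0, "rz": 0, "hand": 0},
    {"tx": 0, "ty": 0, "tz": -14, "rx": 0, "ry": 0, "rz": 0, "hand": 0},
    {"tx": 0, "ty": 0, "tz": -16, "rx": 0, "ry": 0, "rz": 0, "hand": 0},
    {"tx": 0, "ty": 0, "tz": -16, "rx": 0, "ry": 0, "rz": 0, "hand": 0}
  ]
}}

```text
time: 20.7
tcp_pos: [0.6354, -0.1343, 0.2627]
tcp_rot: [0.001, 0.784, 0.62, 0.001]
force: [-0.2, 0.1, -0.5]
width: 0.002
```

```bash
python3 - <<'E'
from h import *
print(red("side",SIDE), sensors.observe()["force"])
cv2.imwrite("pics/b3.png",np.hstack([cv2.resize(x,(400,300),interpolation=cv2.INTER_CUBIC) for x in(eyes.snapshot("top"),eyes.snapshot("side")[165:285,200:360])]))
E
```

```text
(np.int64(237), np.int64(251), np.int64(234), np.int64(241), 94, np.float64(243.80851063829786), np.float64(237.77659574468086)) [ 0.38733152 -0.31156138 -0.45819305]
```

View pics/b3.png

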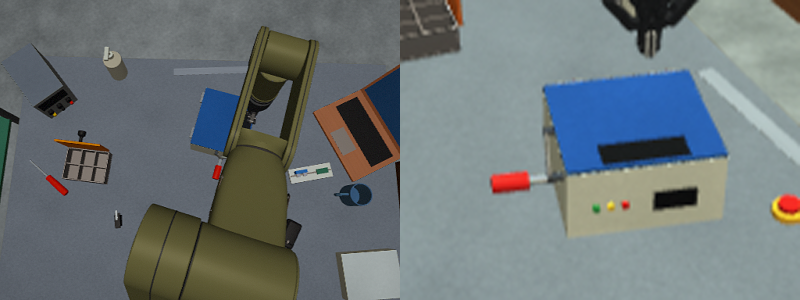

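The hood is flat and shut with the robot clear. The case and the breadboard are where they were.

```bash
python3 -c "
from rig import bot
print(bot.job_done())"
```

```text
the job is handed in; nothing more can be done
None
```

The stay is broken and the hood is fully shut, and I handed the job in at about 21 s of the 42 s allowed.

**What I did:** I pressed the red knob down with the closed fingertips, peaking at about 16 N down plus 12 N sideways. I followed it about 29 mm as it drifted towards the hinge. Then I lifted off and pushed the hood down on its black strip along its arc until it reached the stop.

**Last checks:**
- **Hood on its stop:** pressing further, up to about 42 N at the fingertips, lowered the tool by only 0.3 mm. That is more force than I meant to use, though well under the 120 N wrist limit.
- **Still shut after release:** the knob image did not move when I lifted off, and the wrist force was about zero. The side view shows the hood flat on the box.
- **Bystanders:** the orange-lidded case and the breadboard look unmoved in the last top view. I judged this by eye and did not measure it.

**What disagreed:**
- **Fingertip position:** the shut fingertips seemed to sit about 10 mm behind the TCP, not 14 mm ahead as stated, so I relied on the contact force instead.
- **Refused call:** my first move call was refused, and nothing moved. I had left out the zero-turn entries.

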